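# Sort the loose printing tools into the trays of their kind

### The job

Four things lie out on the print table: a wooden printing block, two spice jars and a star-shaped tin cutter. Put each into the tray that already holds one of its kind, so that it rests inside on the tray's floor the way it stood on the table. Do not knock over what is already in the trays, and leave it in its tray.

Things in the scene. Friction and masses are not known exactly. Their poses are not given: they have to be found in the camera images.
- loose_block: A carved wooden printing block (stamp) standing on four short feet: base plate 50 (own x) x 62 (own y) mm, reaching up to 28 mm, with a turned round grip 28 mm across on its middle from 28 to 68 mm up, by which it can be held. Origin: centre of its underside, z up. 0.085 kg, loose, out on the table. A wrapped cloth bundle, 150 mm high, stands ahead of the robot: pass above it.
- loose_jar_short: A closed round glass spice jar with a dark cap, 44 mm in diameter and 96 mm tall, standing upright and loose out on the table; the shorter of the two jars on the open table. Origin: centre of its underside, z up along its axis. 0.11 kg; takes a grip round the glass 50 to 80 mm up.
- loose_jar_tall: A closed round glass spice jar with a dark cap, 44 mm in diameter and 105 mm tall, standing upright and loose out on the table; the taller of the two jars on the open table. Origin: centre of its underside, z up along its axis. 0.11 kg; takes a grip round the glass 50 to 80 mm up.
- loose_cutter: A tin leaf cutter of bent strip in the form of a five-pointed star, open in the middle, 53 (own x) x 52 (own y) x 20 mm high, flat and loose on the table. Origin: its middle at the underside, z up. Its sides facing own +y and -y lie 49 mm apart and can be held from outside (fingers closing along own y, centred on the origin). 0.018 kg.
- tray_blocks: Plain plywood tray, fixed flat on the table, one of three alike; this one holds a wooden printing block near its -y end (centre about 50 to 65 mm from the tray's) and is empty elsewhere. Outside 120 (own x) x 190 (own y) x 25 mm high, walls and floor 5 mm thick: inside 110 x 180 mm, floor at z = 5 mm. Origin: centre of its underside; z up, y along its long side.
- tray_jars: Plain plywood tray, fixed flat on the table, one of three alike; this one holds a spice jar near its -y end (centre about 50 to 65 mm from the tray's) and is empty elsewhere. Outside 120 (own x) x 190 (own y) x 25 mm high, walls and floor 5 mm thick: inside 110 x 180 mm, floor at z = 5 mm. Origin: centre of its underside; z up, y along its long side.
- tray_cutters: Plain plywood tray, fixed flat on the table, one of three alike; this one holds a tin cutter in the form of a bird near its -y end (centre about 50 to 65 mm from the tray's) and is empty elsewhere. Outside 120 (own x) x 190 (own y) x 25 mm high, walls and floor 5 mm thick: inside 110 x 180 mm, floor at z = 5 mm. Origin: centre of its underside; z up, y along its long side.
- block_in_tray: A carved wooden printing block (stamp) standing on four short feet: base plate 50 (own x) x 62 (own y) mm, reaching up to 28 mm, with a turned round grip 28 mm across on its middle from 28 to 68 mm up, by which it can be held. Origin: centre of its underside, z up. 0.085 kg, loose, already in its own tray, where it stays.
- jar_in_tray: A closed round glass spice jar with a dark cap, 40 mm in diameter and 105 mm tall, standing upright and loose in its own tray, where it stays. Origin: centre of its underside, z up along its axis. 0.11 kg; takes a grip round the glass 50 to 80 mm up.
- cutter_in_tray: A tin cutter of bent strip in the form of a bird, 47 x 50 x 20 mm high, lying flat and loose, already in its own tray, where it stays. Origin: its middle at the underside, z up.

How it is judged (in metres and radians):
At the end, for the whole second after the job is handed in: Every loose thing and every thing that was in a tray from the start is inside the tray of its kind, origin between the walls and no more than 12 mm above the tray's underside, level within 0.12 rad, at rest (under 0.03 m/s) (x of loose_block in the frame of tray_blocks between -0.0525 and 0.0525 m and y of loose_block in the frame of tray_blocks between -0.0875 and 0.0875 m and z of loose_block in the frame of tray_blocks between 0 and 0.012 m and angle between each of loose_block, loose_jar_short, loose_jar_tall, loose_cutter, block_in_tray, jar_in_tray, cutter_in_tray's own z axis and vertical below 0.12 rad and linear speed of each of loose_block, loose_jar_short, loose_jar_tall, loose_cutter, block_in_tray, jar_in_tray, cutter_in_tray below 0.03 m/s and x of loose_jar_short in the frame of tray_jars between -0.0525 and 0.0525 m and y of loose_jar_short in the frame of tray_jars between -0.0875 and 0.0875 m and z of loose_jar_short in the frame of tray_jars between 0 and 0.012 m and x of loose_jar_tall in the frame of tray_jars between -0.0525 and 0.0525 m and y of loose_jar_tall in the frame of tray_jars between -0.0875 and 0.0875 m and z of loose_jar_tall in the frame of tray_jars between 0 and 0.012 m and x of loose_cutter in the frame of tray_cutters between -0.0525 and 0.0525 m and y of loose_cutter in the frame of tray_cutters between -0.0875 and 0.0875 m and z of loose_cutter in the frame of tray_cutters between 0 and 0.012 m and x of block_in_tray in the frame of tray_blocks between -0.0525 and 0.0525 m and y of block_in_tray in the frame of tray_blocks between -0.0875 and 0.0875 m and z of block_in_tray in the frame of tray_blocks between 0 and 0.012 m and x of jar_in_tray in the frame of tray_jars between -0.0525 and 0.0525 m and y of jar_in_tray in the frame of tray_jars between -0.0875 and 0.0875 m and z of jar_in_tray in the frame of tray_jars between 0 and 0.012 m and x of cutter_in_tray in the frame of tray_cutters between -0.0525 and 0.0525 m and y of cutter_in_tray in the frame of tray_cutters between -0.0875 and 0.0875 m and z of cutter_in_tray in the frame of tray_cutters between 0 and 0.012 m); the robot touches nothing.
It fails at once if something that already stood in a tray is knocked over (angle between any of block_in_tray, jar_in_tray, cutter_in_tray's own z axis and vertical above 0.7 rad).
It also fails if it takes over 122 s, if anything falls off the work surface, if the arm or the gripper's body presses on something with over 40 N, if the wrist force passes 120 N, or if a joint passes its speed limit or range.

### The arm

A 6-joint arm with a two-finger parallel gripper is mounted at the origin on the work surface; the furniture and walls round the work are solid. World frame = base frame: x ahead of the robot, y to its left, z up, the work surface at z = 0. Lengths are in mm, angles in rad, forces in N, time in s.
With the tool pointing down it reaches from about 350 to 975 mm from the base axis. Payload 7.1 kg.
Tool frame: the origin (TCP) lies between the finger pads; the fingertips stand 17 mm ahead of it and the grasp point (between the pads) lies 2 mm behind it; z points along the fingers, y is the line along which they close (so a half turn about z gives the same grasp; the last joint's range is limited). The gripper opens to 88 mm and grips with 3 to 60 N. Pads are 20 mm wide; open, the fingers measure 115 mm over their backs; the gripper's body (75 mm by 178 mm) begins 61 mm behind the grasp point.
Start: joints at [-1.355, 0.423, 1.63, -0, 1.089, -0.019], TCP at [145.425, -607.829, 239.675] pointing down, gripper open.
Joint ranges: [-3, 3], [-0.9, 2.11], [0.09, 2.58], [-1.31, 4.45], [0.11, 2.69], [-2.54, 2.54]. Speed limits (rad/s): [2.39, 2.39, 3.01, 3.14, 3.14, 3.14].

### API

Orientations are given as a rotation vector (axis times angle).
In Python, from workcell import ctrl, eyes, probe_bus, job gives the robot as it stands (ctrl), with the cameras (eyes), the readings (probe_bus) and the job (job).
- The arm moves only by the shell command python3 jog.py 'ROWS' [OPENING]. ROWS is one flat JSON list of numbers that holds 1 to 5 rows one after another, with no inner brackets; each row has 6 numbers: dx, dy, dz in mm, then a rotation vector rx, ry, rz in rad; each row shifts and turns the commanded pose from where the row before left it, along the tool's axes as they then stand; what a row does not reach is not made up. A row lasts 1/12 s, in which the tool goes at most 41.7 mm and 0.125 rad, less where a joint would pass 70% of its speed; a pose out of reach is approached as far as the arm can. OPENING is the finger opening in mm, set as the command begins (- or left out keeps the last). The fingers move at their own pace and stop on an object; the grip force is fixed at half the most. Time passes only in rows, so rows that do not move let the fingers close. It prints the time, the measured TCP pose, the force, the opening and the grip force at its end. Input that does not fit is refused with a message, and nothing moves.
- probe_bus.get_obs(): the state, without advancing time (a new reading comes with each control period).
- eyes.get_image(name): name is "side" or "top"; returns a dict with "img" (420x560x3 uint8, red, green, blue), "fx", "fy", "cx", "cy" (pixels), "R" (3x3) and "t" (3): a world point X has camera coordinates R X + t. Camera axes: x right, y down, z forward; pixel columns grow to the right and rows downward; lengths in mm; the calibration is good to about 2 mm. A picture is of the moment at which its call begins. There is no depth.
- job.close_job(): hands the job in; it is judged then, once.
The state is a dict: "t": time; "qpos": joint angles; "qvel": joint speeds; "joint_torque": joint torques, N m; "ee_pos": TCP position; "orientation": TCP orientation; "ft_force": force on the tool from outside, world axes, zero at the start; "moment": the same for the moment, N m; "width": finger opening in mm; "grasp_force": force on a finger pad.
Only numpy, scipy, OpenCV 4.12 (cv2) and the standard library are available. Lean on these libraries where they do the work, as an engineer would, in place of code of your own. Each camera call takes 0.05 s, during which the arm holds its last target. There are 200 camera calls.

## Working session

There is one attempt and no reset: what is moved stays moved. The work goes in short steps, Python scripts to look and compute and a shell command to move; the robot and the scene stay as the last step left them, time stands still between calls to the robot, and variables do not carry over. Pictures are saved under pics/ and viewed, at most 14 in all, crops included, and the job is handed in when it is done.

```bash
ls; mkdir -p pics
python3 - <<'E'
from workcell import ctrl, eyes, probe_bus, job
import cv2
o=probe_bus.get_obs();print(o)
for n in("top","side"):
    d=eyes.get_image(n);cv2.imwrite(f"pics/{n}0.png",d["img"][:,:,::-1]);print(n,d["fx"],d["fy"],d["cx"],d["cy"],d["R"],d["t"])
E
```

```text
jog.py
pics
workcell.py
{'t': 0.0, 'qpos': array([-1.35502995e+00,  4.23858868e-01,  1.63066482e+00, -3.78345751e-06,
        1.08858997e+00, -1.89862837e-02]), 'qvel': array([ 0.00039249, -0.00117384, -0.00096083, -0.00062903, -0.00150015,
        0.00141113]), 'joint_torque': array([-3.50526389e-04, -5.44629872e+01, -2.73666501e+01,  6.42837770e-02,
        2.26849958e-02, -1.15075427e-04]), 'ee_pos': array([ 145.29819412, -607.34449438,  238.90031146]), 'orientation': array([-3.11847307e+00, -3.67728003e-01,  2.39815125e-04]), 'ft_force': array([ 0.08200804, -0.2456662 , -0.32156717]), 'moment': array([-0.04649078,  0.05890183,  0.00626787]), 'grasp_force': 0.0, 'width': 87.76798961065457}
top 431.81601382751666 431.81601382751666 279.2173150040124 205.5802477430789 [[ 0.0228926  -0.99921077  0.03246173]
 [-0.98524259 -0.02805802 -0.16884841]
 [ 0.16962597 -0.0281173  -0.98510733]] [ -36.41065077  486.34756424 1011.59546689]
side 418.52988206530733 418.52988206530733 278.71199517172215 202.43734144085283 [[ 0.76287902  0.64653636  0.00251731]
 [ 0.38945464 -0.45642123 -0.80000297]
 [-0.51608205  0.61128586 -0.59999076]] [-367.51381394 -167.96358262 1400.44308542]
```

View pics/top0.png

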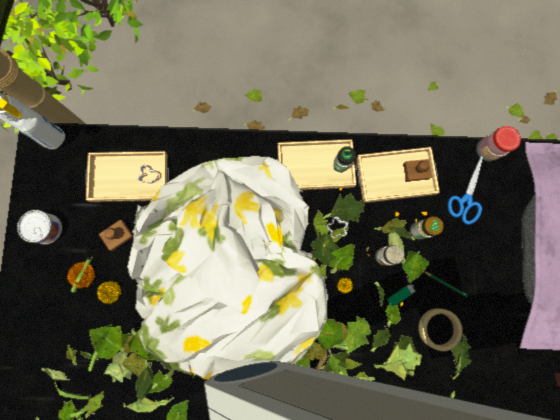

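View pics/side0.png

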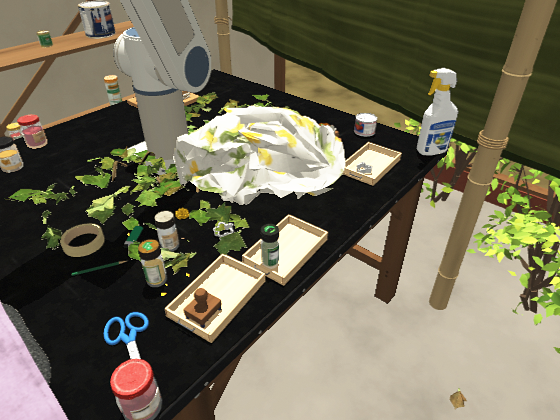

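```bash
cat > h.py <<'E'
import numpy as np, cv2
from workcell import ctrl, eyes, probe_bus, job
def ray(d,uv):
    R,t=np.array(d["R"]),np.array(d["t"])
    c=-R.T@t; v=R.T@np.array([(uv[0]-d["cx"])/d["fx"],(uv[1]-d["cy"])/d["fy"],1.])
    return c,v/np.linalg.norm(v)
def onz(d,uv,z):
    c,v=ray(d,uv); return c+v*(z-c[2])/v[2]
def tri(d1,p1,d2,p2):
    A=np.zeros((3,3));b=np.zeros(3);rs=[ray(d1,p1),ray(d2,p2)]
    for c,v in rs:
        M=np.eye(3)-np.outer(v,v);A+=M;b+=M@c
    X=np.linalg.solve(A,b); return X,[round(float(np.linalg.norm((np.eye(3)-np.outer(v,v))@(X-c))),1) for c,v in rs]
def proj(d,X):
    p=np.array(d["R"])@np.array(X,float)+np.array(d["t"]);return np.array([d["fx"]*p[0]/p[2]+d["cx"],d["fy"]*p[1]/p[2]+d["cy"]])
def crop(d,x0,y0,x1,y1,s,name):
    cv2.imwrite(name,cv2.resize(d["img"][y0:y1,x0:x1,::-1],None,fx=s,fy=s,interpolation=cv2.INTER_CUBIC))
E
python3 - <<'E'
from h import *
d=eyes.get_image("top")
crop(d,270,130,450,270,4.4,"pics/a.png")
crop(d,70,140,180,260,5,"pics/b.png")
d=eyes.get_image("side")
crop(d,130,190,330,340,4,"pics/c.png")
E
```

```text
(no output)
```

View pics/a.png

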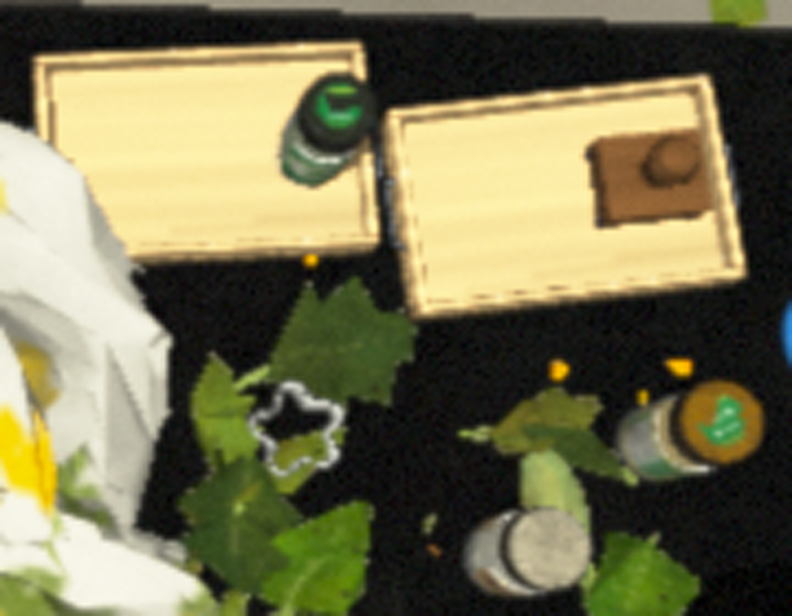

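View pics/b.png

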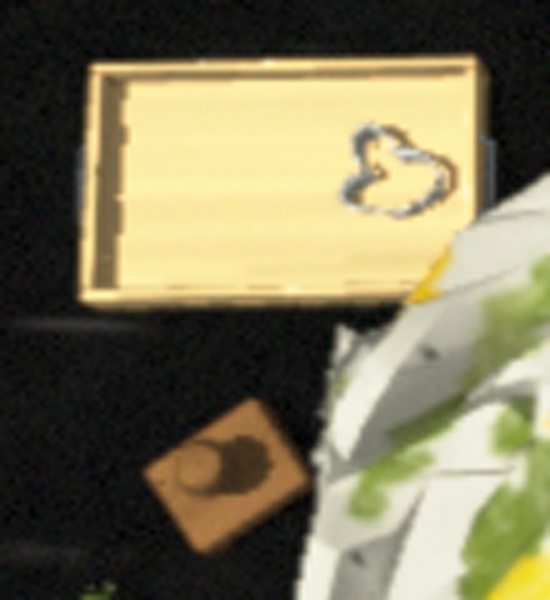

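View pics/c.png

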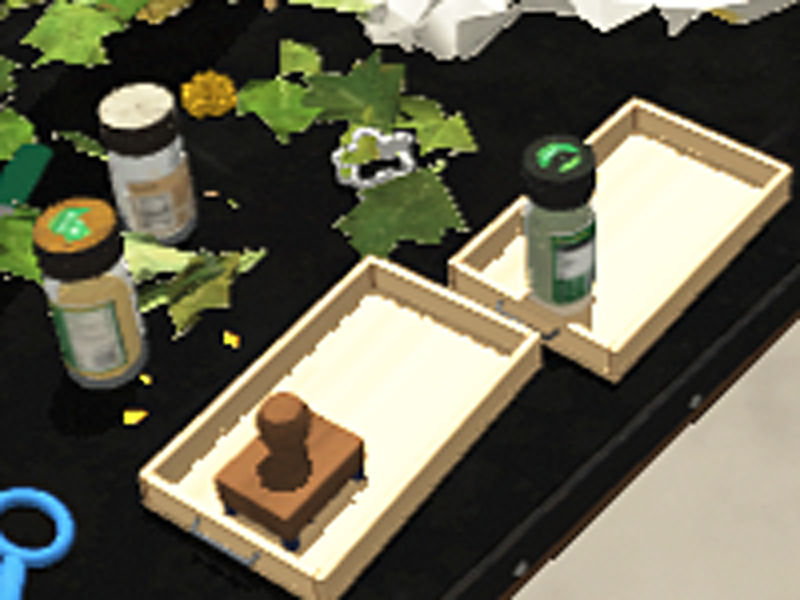

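Run:
```python
from h import *
np.set_printoptions(precision=1,suppress=True)
T=eyes.get_image("top");S=eyes.get_image("side")
print("cams",ray(T,(0,0))[0],ray(S,(0,0))[0])
a=lambda x,y:((x+.5)/4.4-.5+270,(y+.5)/4.4-.5+130)
b=lambda x,y:((x+.5)/5-.5+70,(y+.5)/5-.5+140)
c=lambda x,y:((x+.5)/4-.5+130,(y+.5)/4-.5+190)
for n,p,q in(("tan",a(722,422),c(78,228)),("white",a(550,550),c(137,105)),("green",a(340,110),c(561,157)),("trayblock grip",a(676,160),c(284,405)),
 ("jt corner TR",a(362,43),c(614,380)),("jt TL",a(36,57),c(790,170)),("jt BR",a(378,250),c(450,262)),
 ("bt TL",a(385,108),c(541,346)),("bt TR",a(712,77),c(318,600)),("bt BR",a(746,275),c(142,482)),("bt BL",a(415,317),c(372,258))):
    print(n,*tri(T,p,S,q))
def rect(n,pts,z):
    P=np.array([onz(T,p,z)[:2] for p in pts]);print(n,P.tolist(),"mean",P.mean(0),"edges",np.linalg.norm(np.roll(P,-1,0)-P,axis=1));return P
rect("blocktray",[a(385,108),a(712,77),a(746,275),a(415,317)],25)
P=rect("jartray TL TR BR",[a(36,57),a(362,43),a(378,250)],25);print("c",(P[0]+P[2])/2)
P=rect("cuttray BL TL TR",[b(80,303),b(90,65),b(487,55)],25);print("c",(P[0]+P[2])/2)
P=rect("block",[b(252,398),b(310,478),b(205,555),b(145,473)],28)
for i in range(4):
    e=P[(i+1)%4]-P[i];print(np.degrees(np.arctan2(e[1],e[0])))
print("grip",onz(T,b(198,468),66))
# star
im=T["img"].astype(int);m=((im.min(2)>95)&(im.max(2)-im.min(2)<40)).astype(np.uint8)
w=np.zeros_like(m);w[210:245,322:352]=m[210:245,322:352]
ys,xs=np.nonzero(w);print(len(xs),xs.min(),xs.max(),ys.min(),ys.max())
for z in (0,20):
    for p in ((292,385),(346,408),(330,475),(272,475),(252,422)): print(z,onz(T,a(*p),z)[:2],end=' ')
    print()
C=sum(tri(T,a(*p),S,c(*q))[0] for p,q in [((298,430),(374,157))]);print("star c",C)
for r in w[212:242,324:350]:print(''.join('#' if v else '.' for v in r))
```

```text
cams [ 308.4    5.7 1079.8] [1068.5 -695.1  706.8]
tan [ 441.2 -377.2  104. ] [2.1, 2.1]
white [ 372.5 -287.6   96.4] [1.6, 1.6]
green [ 602.2 -175.8  110.9] [2.2, 2.2]
trayblock grip [ 591.1 -370.5   70.8] [1.7, 1.7]
jt corner TR [ 672.  -209.4   11.1] [0.1, 0.1]
jt TL [652.7 -16.8  25.2] [0.4, 0.4]
jt BR [ 546.6 -213.    24.2] [3.1, 3.1]
bt TL [ 630.  -221.5   18.8] [0.6, 0.6]
bt TR [ 656.5 -413.5   18.6] [1.3, 1.3]
bt BR [ 538.  -426.5   22.2] [2.4, 2.4]
bt BL [ 507.7 -236.1   20.3] [1.2, 1.2]
blocktray [[628.529154461142, -219.77259730805807], [653.5425859681068, -412.028632640668], [536.0172596308455, -427.3596490802482], [506.01656716116895, -235.96717318422168]] mean [ 581.  -323.8] edges [193.9 118.5 193.7 123.6]
jartray TL TR BR [[652.4759215103285, -17.059859318622777], [667.3071892583232, -206.60615154632308], [544.3229424966125, -215.09758149116902]] mean [ 621.4 -146.3] edges [190.1 123.3 225.6]
c [ 598.4 -116.1]
cuttray BL TL TR [[489.90224417321934, 450.0930246837863], [610.5376989145273, 456.95730617769584], [622.1557487890875, 260.8551138331213]] mean [574.2 389.3] e
[... 706 characters left out ...]
...........#.............
..........#####...........
..........######..........
.........#..#####.........
........##...#####........
.........#....########....
.........#.....#########..
.....#...............###..
...####..............###..
...##................###..
...#.................##...
...#................###...
....##.............##.....
.....##............###....
.....####...........##....
......###...........##....
.......##...........###...
.......#............###...
......##......###...###...
.............#....####....
.......##...##............
........####..............
..........................
..........................
..........................
..........................
```

```bash
python3 - <<'E'
from h import *
np.set_printoptions(precision=0,suppress=True)
T=eyes.get_image("top");S=eyes.get_image("side")
for uv in((262,157),(290,165),(303,190),(308,210),(309,240),(318,260),(326,290)):
    print("top",uv,*[onz(T,uv,z)[:2] for z in(0,70,130)])
for uv in((215,198),(240,201),(270,200),(290,197),(320,188),(343,165),(340,150)):
    print("side",uv,*[onz(S,uv,z)[:2] for z in(0,70,130)])
from scipy.spatial.transform import Rotation as Q
print(np.round(Q.from_rotvec(probe_bus.get_obs()["orientation"]).as_matrix(),3))
E
python3 jog.py '[0, 0, 0, 0, 0, -0.12, 0, 0, 0, 0, 0, -0.12, 0, 0, 0, 0, 0, -0.12, 0, 0, 0, 0, 0, -0.12, 0, 0, 0, 0, 0, -0.12]' 80
python3 jog.py '[0, 0, 0, 0, 0, -0.12, 0, 0, 0, 0, 0, -0.12, 0, 0, 0, 0, 0, -0.12, 0, 0, 0, 0, 0, -0.12, 0, 0, 0, 0, 0, -0.12]'
python3 jog.py '[0, 0, 0, 0, 0, -0.12, 0, 0, 0, 0, 0, -0.015, 0, 0, 0, 0, 0, 0]'
python3 -c "
from h import *
from scipy.spatial.transform import Rotation as Q
print(np.round(Q.from_rotvec(probe_bus.get_obs()['orientation']).as_matrix(),3))"
```

```text
top (262, 157) [620.  22.] [600.  21.] [583.  20.]
top (290, 165) [601. -51.] [582. -47.] [566. -44.]
top (303, 190) [537. -85.] [522. -79.] [509. -74.]
top (308, 210) [485. -98.] [474. -92.] [464. -86.]
top (309, 240) [ 409. -102.] [402. -95.] [397. -89.]
top (318, 260) [ 360. -125.] [ 356. -116.] [ 353. -109.]
top (326, 290) [ 287. -145.] [ 288. -135.] [ 289. -127.]
side (215, 198) [309. -77.] [ 384. -138.] [ 448. -191.]
side (240, 201) [373. -41.] [ 442. -106.] [ 501. -161.]
side (270, 200) [434.  18.] [497. -53.] [ 551. -113.]
side (290, 197) [468.  66.] [528. -10.] [579. -74.]
side (320, 188) [507. 158.] [563.  74.] [611.   1.]
side (343, 165) [488. 311.] [545. 211.] [595. 126.]
side (340, 150) [427. 385.] [491. 278.] [545. 186.]
[[ 1.  0. -0.]
 [ 0. -1.  0.]
 [ 0. -0. -1.]]
t: 0.82
ee_pos: [145.4, -607.8, 239.7]
orientation: [-2.868, -1.282, -0.0]
ft_force: [-0.5, -0.0, -0.1]
width: 80.2
grasp_force: 0.0
t: 1.23
ee_pos: [145.4, -607.8, 239.7]
orientation: [-2.361, -2.072, -0.0]
ft_force: [-0.7, -0.5, -0.9]
width: 79.7
grasp_force: 0.0
t: 1.48
ee_pos: [145.4, -607.8, 239.7]
orientation: [2.225, 2.218, 0.0]
ft_force: [0.1, 0.9, 1.2]
width: 80.2
grasp_force: 0.0
[[ 0.003  1.     0.   ]
 [ 1.    -0.003  0.   ]
 [ 0.     0.    -1.   ]]
```

```bash
python3 jog.py '[23, 29.6, 0, 0, 0, 0, 23, 29.6, 0, 0, 0, 0, 23, 29.6, 0, 0, 0, 0, 23, 29.6, 0, 0, 0, 0, 23, 29.6, 0, 0, 0, 0]' 86 >/dev/null
python3 jog.py '[23, 29.6, 0, 0, 0, 0, 23, 29.6, 0, 0, 0, 0, 23, 29.6, 0, 0, 0, 0, 23, 29.6, 0, 0, 0, 0, 23, 29.6, 0, 0, 0, 0]'
python3 jog.py '[0, 0, 0, 0, 0, 0, 0, 0, 20, 0, 0, 0, 0, 0, 20, 0, 0, 0, 0, 0, 20, 0, 0, 0, 0, 0, 0, 0, 0, 0]'
```

```text
t: 2.32
ee_pos: [443.0, -376.8, 239.9]
orientation: [2.227, 2.216, 0.0]
ft_force: [-0.0, -1.0, 0.1]
width: 85.9
grasp_force: 0.0
t: 2.73
ee_pos: [439.6, -376.8, 176.2]
orientation: [-2.221, -2.213, 0.001]
ft_force: [-0.3, 0.7, -0.1]
width: 86.0
grasp_force: 0.0
```

```bash
python3 jog.py '[0, 0, 26.5, 0, 0, 0, 0, 0, 26.5, 0, 0, 0, 0, 0, 26.5, 0, 0, 0, 0, 0, 26.5, 0, 0, 0, 0, 0, 0, 0, 0, 0]'
python3 jog.py '[0, 0, 0, 0, 0, 0, 0, 0, 0, 0, 0, 0, 0, 0, 0, 0, 0, 0, 0, 0, 0, 0, 0, 0, 0, 0, 0, 0, 0, 0]' 36
python3 jog.py '[0, 0, 0, 0, 0, 0, 0, 0, 0, 0, 0, 0, 0, 0, 0, 0, 0, 0, 0, 0, 0, 0, 0, 0, 0, 0, 0, 0, 0, 0]'
python3 jog.py '[0, 0, -10, 0, 0, 0, 0, 0, -20, 0, 0, 0, 0, 0, -20, 0, 0, 0, 0, 0, -10, 0, 0, 0, 0, 0, 0, 0, 0, 0]'
```

```text
t: 3.15
ee_pos: [439.3, -376.8, 70.3]
orientation: [-2.22, -2.213, 0.001]
ft_force: [0.0, -0.3, 0.4]
width: 85.7
grasp_force: 0.0
t: 3.57
ee_pos: [442.3, -378.7, 75.2]
orientation: [2.221, 2.218, 0.0]
ft_force: [-0.1, 0.2, 0.2]
width: 56.2
grasp_force: 0.0
t: 3.98
ee_pos: [441.8, -378.3, 74.2]
orientation: [2.222, 2.22, -0.0]
ft_force: [-1.7, 0.3, 6.6]
width: 43.5
grasp_force: 30.0
t: 4.4
ee_pos: [442.8, -379.1, 136.2]
orientation: [2.22, 2.217, 0.0]
ft_force: [1.0, -0.6, -1.3]
width: 43.6
grasp_force: 30.0
```

```bash
python3 jog.py '[0, 0, -35, 0, 0, 0, 0, 0, -35, 0, 0, 0, 34.3, 18.3, 0, 0, 0, 0, 34.3, 18.3, 0, 0, 0, 0, 34.3, 18.3, 0, 0, 0, 0]' >/dev/null
python3 jog.py '[34.3, 18.3, 0, 0, 0, 0, 34.3, 18.3, 0, 0, 0, 0, 34.3, 18.3, 0, 0, 0, 0, 34.3, 18.3, 0, 0, 0, 0, 34.3, 18.3, 0, 0, 0, 0]' >/dev/null
python3 jog.py '[34.3, 18.3, 0, 0, 0, 0, 0, 0, 0, 0, 0, 0, 0, 0, 0, 0, 0, 0, 0, 0, 0, 0, 0, 0]'
python3 - <<'E'
from h import *
T=eyes.get_image("top");S=eyes.get_image("side")
a=T["img"][120:330,230:450,::-1];b=S["img"][140:350,130:350,::-1]
cv2.imwrite("pics/d.png",cv2.resize(np.hstack([a,b]),(800,382)))
E
```

```text
t: 5.57
ee_pos: [605.8, -69.6, 202.6]
orientation: [-2.221, -2.22, 0.002]
ft_force: [-0.1, 0.8, -1.8]
width: 43.6
grasp_force: 30.0
```

View pics/d.png

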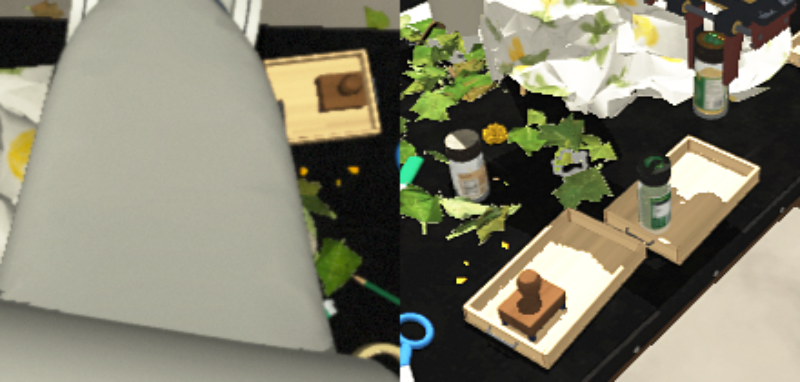

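```bash
python3 jog.py '[0, 0, 30, 0, 0, 0, 0, 0, 30, 0, 0, 0, 0, 0, 30, 0, 0, 0, 0, 0, 24, 0, 0, 0, 0, 0, 0, 0, 0, 0]'
python3 jog.py '[0, 0, 4, 0, 0, 0, 0, 0, 3, 0, 0, 0, 0, 0, 2, 0, 0, 0, 0, 0, 0, 0, 0, 0, 0, 0, 0, 0, 0, 0]'
```

```text
t: 6.08
ee_pos: [602.7, -70.7, 85.0]
orientation: [-2.22, -2.213, 0.008]
ft_force: [-1.8, 0.2, -0.6]
width: 43.6
grasp_force: 30.0
t: 6.5
ee_pos: [607.4, -69.7, 81.9]
orientation: [2.222, 2.219, 0.002]
ft_force: [0.8, 0.4, -0.6]
width: 43.7
grasp_force: 30.0
```

```bash
python3 jog.py '[0, 0, 1, 0, 0, 0, 0, 0, 1, 0, 0, 0, 0, 0, 0, 0, 0, 0, 0, 0, 0, 0, 0, 0, 0, 0, 0, 0, 0, 0]'
python3 jog.py '[0, 0, 0, 0, 0, 0, 0, 0, 0, 0, 0, 0, 0, 0, 0, 0, 0, 0, 0, 0, 0, 0, 0, 0, 0, 0, 0, 0, 0, 0]' 62
python3 jog.py '[0, 0, -25, 0, 0, 0, 0, 0, -35, 0, 0, 0, 0, 0, -40, 0, 0, 0, 0, 0, -25, 0, 0, 0, 0, 0, 0, 0, 0, 0]'
```

```text
t: 6.92
ee_pos: [607.1, -69.6, 79.2]
orientation: [2.222, 2.22, 0.001]
ft_force: [-0.6, 0.7, 4.2]
width: 43.7
grasp_force: 30.0
t: 7.33
ee_pos: [606.5, -69.6, 78.5]
orientation: [-2.222, -2.22, 0.0]
ft_force: [0.8, 0.1, -0.1]
width: 62.1
grasp_force: 0.0
t: 7.75
ee_pos: [610.0, -70.0, 209.7]
orientation: [2.217, 2.215, 0.009]
ft_force: [1.0, -0.3, -0.1]
width: 61.8
grasp_force: 0.0
```

```bash
python3 jog.py '[0, 0, 0, 0, 0, 0, -24.2, -26, 0, 0, 0, 0, -24.2, -26, 0, 0, 0, 0, -24.2, -26, 0, 0, 0, 0, -24.2, -26, 0, 0, 0, 0]' 86 >/dev/null
python3 jog.py '[-24.2, -26, 0, 0, 0, 0, -24.2, -26, 0, 0, 0, 0, -24.2, -26, 0, 0, 0, 0, -24.2, -26, 0, 0, 0, 0, -24.2, -26, 0, 0, 0, 0]' 
python3 jog.py '[0, 0, 0, 0, 0, 0, 0, 0, 0, 0, 0, 0, 0, 0, 0, 0, 0, 0]'
```

```text
t: 8.58
ee_pos: [370.1, -287.2, 201.9]
orientation: [-2.22, -2.218, 0.001]
ft_force: [-0.5, 0.1, -0.2]
width: 85.8
grasp_force: 0.0
t: 8.83
ee_pos: [372.0, -286.7, 202.6]
orientation: [-2.222, -2.218, -0.0]
ft_force: [0.3, 0.7, -0.3]
width: 86.3
grasp_force: 0.0
```

```bash
python3 jog.py '[0, 0, 33, 0, 0, 0, 0, 0, 33, 0, 0, 0, 0, 0, 33, 0, 0, 0, 0, 0, 33, 0, 0, 0, 0, 0, 0, 0, 0, 0]'
python3 jog.py '[0, 0, 0, 0, 0, 0, 0, 0, 0, 0, 0, 0, 0, 0, 0, 0, 0, 0, 0, 0, 0, 0, 0, 0, 0, 0, 0, 0, 0, 0]' 36
python3 jog.py '[0, 0, 0, 0, 0, 0, 0, 0, 0, 0, 0, 0, 0, 0, 0, 0, 0, 0, 0, 0, 0, 0, 0, 0, 0, 0, 0, 0, 0, 0]'
python3 jog.py '[0, 0, -10, 0, 0, 0, 0, 0, -30, 0, 0, 0, 0, 0, -40, 0, 0, 0, 0, 0, -40, 0, 0, 0, 0, 0, -12, 0, 0, 0]'
```

```text
t: 9.25
ee_pos: [370.1, -283.5, 66.2]
orientation: [-2.213, -2.215, 0.002]
ft_force: [-0.5, 0.3, -0.0]
width: 86.3
grasp_force: 0.0
t: 9.67
ee_pos: [373.4, -287.8, 73.3]
orientation: [2.22, 2.218, 0.001]
ft_force: [0.2, 0.3, 0.1]
width: 56.4
grasp_force: 0.0
t: 10.08
ee_pos: [372.9, -287.6, 72.4]
orientation: [2.222, 2.219, 0.0]
ft_force: [0.3, 0.8, 8.7]
width: 42.2
grasp_force: 30.0
t: 10.5
ee_pos: [374.1, -288.6, 209.1]
orientation: [2.218, 2.215, 0.001]
ft_force: [1.4, -1.2, -0.9]
width: 42.5
grasp_force: 30.0
```

```bash
python3 jog.py '[20.6, 29.8, 0, 0, 0, 0, 20.6, 29.8, 0, 0, 0, 0, 20.6, 29.8, 0, 0, 0, 0, 20.6, 29.8, 0, 0, 0, 0, 20.6, 29.8, 0, 0, 0, 0]' >/dev/null
python3 jog.py '[20.6, 29.8, 0, 0, 0, 0, 20.6, 29.8, 0, 0, 0, 0, 20.6, 29.8, 0, 0, 0, 0, 0, 0, 0, 0, 0, 0, 0, 0, 0, 0, 0, 0]'
python3 jog.py '[0, 0, 0, 0, 0, 0, 0, 0, 0, 0, 0, 0, 0, 0, 0, 0, 0, 0]'
python3 - <<'E'
from h import *
S=eyes.get_image("side")
crop(S,230,130,340,290,4,"pics/e.png")
E
```

```text
t: 11.33
ee_pos: [611.6, -121.4, 203.6]
orientation: [-2.219, -2.223, 0.001]
ft_force: [0.1, 0.3, -1.4]
width: 42.3
grasp_force: 30.0
t: 11.58
ee_pos: [609.9, -123.4, 203.8]
orientation: [-2.224, -2.219, 0.001]
ft_force: [-0.1, 0.7, -2.0]
width: 42.3
grasp_force: 30.0
```

View pics/e.png

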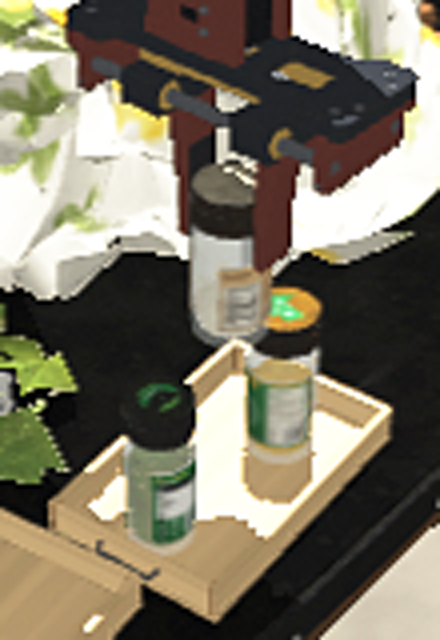

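```bash
python3 - <<'E'
from h import *
S=eyes.get_image("side")
for n,p in(("green",(160,412)),("tan",(290,312))): print(n,onz(S,((p[0]+.5)/4-.5+230,(p[1]+.5)/4-.5+130),110))
E
python3 jog.py '[0, 0, 30, 0, 0, 0, 0, 0, 30, 0, 0, 0, 0, 0, 30, 0, 0, 0, 0, 0, 32, 0, 0, 0, 0, 0, 0, 0, 0, 0]'
python3 jog.py '[0, 0, 1, 0, 0, 0, 0, 0, 1, 0, 0, 0, 0, 0, 1, 0, 0, 0, 0, 0, 0, 0, 0, 0, 0, 0, 0, 0, 0, 0]'
python3 jog.py '[0, 0, 1, 0, 0, 0, 0, 0, 1, 0, 0, 0, 0, 0, 1, 0, 0, 0, 0, 0, 0, 0, 0, 0, 0, 0, 0, 0, 0, 0]'
```

```text
green [ 610.71906829 -183.08009335  110.        ]
tan [609.90641206 -66.96567334 110.        ]
t: 12.1
ee_pos: [607.0, -122.3, 76.4]
orientation: [-2.218, -2.214, 0.008]
ft_force: [-1.0, 0.1, -0.9]
width: 42.2
grasp_force: 30.0
t: 12.52
ee_pos: [611.8, -122.8, 80.3]
orientation: [2.221, 2.219, 0.002]
ft_force: [-1.0, -0.0, -1.3]
width: 42.1
grasp_force: 30.0
t: 12.93
ee_pos: [610.9, -122.5, 75.6]
orientation: [-2.222, -2.22, 0.0]
ft_force: [-0.9, -1.1, -0.5]
width: 42.6
grasp_force: 30.0
```

```bash
python3 jog.py '[0, 0, 1, 0, 0, 0, 0, 0, 0, 0, 0, 0, 0, 0, 0, 0, 0, 0, 0, 0, 0, 0, 0, 0]'
python3 jog.py '[0, 0, 1, 0, 0, 0, 0, 0, 0, 0, 0, 0, 0, 0, 0, 0, 0, 0, 0, 0, 0, 0, 0, 0]'
```

```text
t: 13.27
ee_pos: [611.0, -122.6, 74.6]
orientation: [-2.222, -2.22, 0.0]
ft_force: [0.1, 0.6, -0.9]
width: 42.0
grasp_force: 30.0
t: 13.6
ee_pos: [611.1, -122.8, 74.5]
orientation: [2.222, 2.22, -0.0]
ft_force: [-1.8, -0.5, 5.7]
width: 42.4
grasp_force: 30.0
```

```bash
python3 jog.py '[0, 0, 0, 0, 0, 0, 0, 0, 0, 0, 0, 0, 0, 0, 0, 0, 0, 0, 0, 0, 0, 0, 0, 0, 0, 0, 0, 0, 0, 0]' 60
python3 jog.py '[0, 0, -25, 0, 0, 0, 0, 0, -35, 0, 0, 0, 0, 0, -40, 0, 0, 0, 0, 0, -25, 0, 0, 0, 0, 0, 0, 0, 0, 0]'
python3 jog.py '[-10.5, -34, 0, 0, 0, 0, -10.5, -34, 0, 0, 0, 0, -10.5, -34, 0, 0, 0, 0, -10.5, -34, 0, 0, 0, 0, -10.5, -34, 0, 0, 0, 0]' 80
python3 jog.py '[0, 0, 0, 0, 0, -0.11, 0, 0, 0, 0, 0, -0.11, 0, 0, 0, 0, 0, -0.11, 0, 0, 0, 0, 0, -0.11, 0, 0, 0, 0, 0, 0]'
python3 jog.py '[0, 0, 30, 0, 0, 0, 0, 0, 30, 0, 0, 0, 0, 0, 30, 0, 0, 0, 0, 0, 0, 0, 0, 0, 0, 0, 0, 0, 0, 0]'
python3 - <<'E'
from h import *
T=eyes.get_image("side");crop(T,170,170,340,290,4.5,"pics/f.png")
E
```

```text
t: 14.02
ee_pos: [611.0, -122.6, 73.6]
orientation: [-2.222, -2.22, 0.0]
ft_force: [-0.5, 0.5, 0.3]
width: 60.3
grasp_force: 0.0
t: 14.43
ee_pos: [614.4, -123.3, 204.8]
orientation: [2.217, 2.214, 0.008]
ft_force: [0.2, -0.3, 0.5]
width: 60.0
grasp_force: 0.0
t: 14.85
ee_pos: [438.9, -174.8, 197.8]
orientation: [-2.221, -2.22, 0.001]
ft_force: [-0.5, -0.9, 0.8]
width: 79.9
grasp_force: 0.0
t: 15.27
ee_pos: [440.5, -174.8, 198.0]
orientation: [-1.679, -2.654, 0.0]
ft_force: [-0.2, -0.8, -1.2]
width: 79.9
grasp_force: 0.0
t: 15.68
ee_pos: [439.7, -174.3, 107.5]
orientation: [-1.685, -2.646, 0.001]
ft_force: [-0.1, 0.3, -0.7]
width: 79.8
grasp_force: 0.0
```

View pics/f.png

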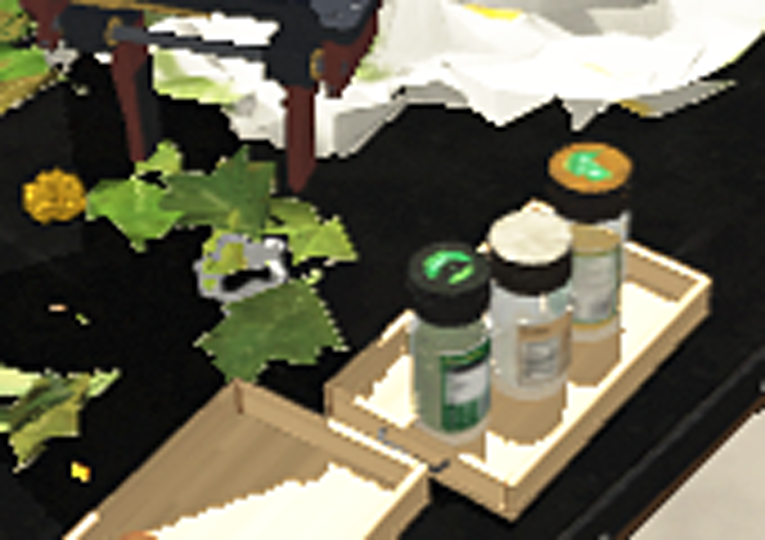

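Run:
```python
from h import *
np.set_printoptions(precision=1,suppress=True)
S=eyes.get_image("side")
f=lambda x,y:((x+.5)/4.5-.5+170,(y+.5)/4.5-.5+170)
print("centre",onz(S,f(242,268),10))
for p,z in(((195,287),0),((240,305),0),((293,275),0),((270,237),20),((203,238),20)): print(p,onz(S,f(*p),z))
print("expect star/tcp px",proj(S,(440,-172,10)),f(242,268))
```

```text
centre [ 435.2 -163.8   10. ]
(195, 287) [ 417.9 -185.1    0. ]
(240, 305) [ 448.5 -179.1    0. ]
(293, 275) [ 452.9 -141.5    0. ]
(270, 237) [ 436.7 -142.2   20. ]
(203, 238) [ 408.3 -167.6   20. ]
expect star/tcp px [222.4 231.6] (223.38888888888889, 229.16666666666666)
```

```bash
python3 jog.py '[0, 0, 25, 0, 0, 0, 0, 0, 25, 0, 0, 0, 0, 0, 20, 0, 0, 0, 0, 0, 0, 0, 0, 0, 0, 0, 0, 0, 0, 0]'
python3 jog.py '[0, 0, 7, 0, 0, 0, 0, 0, 6, 0, 0, 0, 0, 0, 5, 0, 0, 0, 0, 0, 0, 0, 0, 0, 0, 0, 0, 0, 0, 0]'
python3 jog.py '[0, 0, 0, 0, 0, 0, 0, 0, 0, 0, 0, 0, 0, 0, 0, 0, 0, 0, 0, 0, 0, 0, 0, 0, 0, 0, 0, 0, 0, 0]' 44
python3 jog.py '[0, 0, 0, 0, 0, 0, 0, 0, 0, 0, 0, 0, 0, 0, 0, 0, 0, 0, 0, 0, 0, 0, 0, 0, 0, 0, 0, 0, 0, 0]'
python3 - <<'E'
from h import *
T=eyes.get_image("side");crop(T,170,170,290,260,5,"pics/g.png")
E
```

```text
t: 16.2
ee_pos: [441.5, -175.1, 39.6]
orientation: [1.685, 2.651, 0.0]
ft_force: [0.3, -0.4, 0.4]
width: 79.7
grasp_force: 0.0
t: 16.62
ee_pos: [440.9, -174.9, 20.7]
orientation: [-1.684, -2.652, 0.0]
ft_force: [-0.3, -0.5, 0.1]
width: 79.8
grasp_force: 0.0
t: 17.03
ee_pos: [441.0, -174.9, 20.8]
orientation: [1.684, 2.652, 0.0]
ft_force: [-0.4, -0.0, 0.5]
width: 50.1
grasp_force: 0.0
t: 17.45
ee_pos: [441.0, -174.9, 20.7]
orientation: [-1.684, -2.652, -0.0]
ft_force: [0.1, 0.0, -0.0]
width: 44.3
grasp_force: 0.1
```

View pics/g.png

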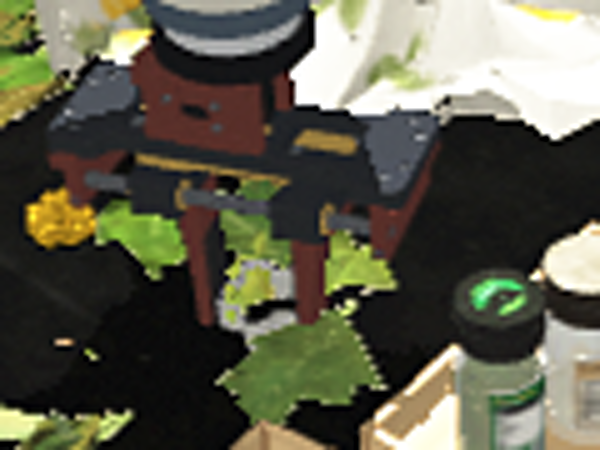

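```bash
python3 jog.py '[0, 0, 0, 0, 0, 0, 0, 0, 0, 0, 0, 0, 0, 0, 0, 0, 0, 0, 0, 0, 0, 0, 0, 0, 0, 0, 0, 0, 0, 0]' 34
```

```text
t: 17.92
ee_pos: [441.0, -174.9, 20.7]
orientation: [1.684, 2.652, 0.0]
ft_force: [0.3, -0.4, 0.2]
width: 42.5
grasp_force: 30.0
```

```bash
python3 jog.py '[0, 0, -10, 0, 0, 0, 0, 0, -30, 0, 0, 0, 0, 0, -40, 0, 0, 0, 0, 0, -40, 0, 0, 0, 0, 0, 0, 0, 0, 0]'
python3 jog.py '[0, 0, -40, 0, 0, 0, 0, 0, -40, 0, 0, 0, 0, 0, -15, 0, 0, 0, 0, 0, 0, 0, 0, 0, 0, 0, 0, 0, 0, 0]'
python3 - <<'E'
from h import *
S=eyes.get_image("side");print(proj(S,(441,-175,235)))
u,v=proj(S,(441,-175,235)).astype(int);crop(S,u-60,v-50,u+60,v+50,5,"pics/i.png")
E
```

```text
t: 18.33
ee_pos: [444.5, -176.4, 147.4]
orientation: [1.679, 2.643, 0.003]
ft_force: [1.1, -1.1, -0.5]
width: 42.6
grasp_force: 30.0
t: 18.75
ee_pos: [441.1, -175.0, 236.4]
orientation: [1.683, 2.65, 0.001]
ft_force: [-0.3, 0.5, -0.0]
width: 42.3
grasp_force: 30.0
[213.71299179 155.22046141]
```

View pics/i.png

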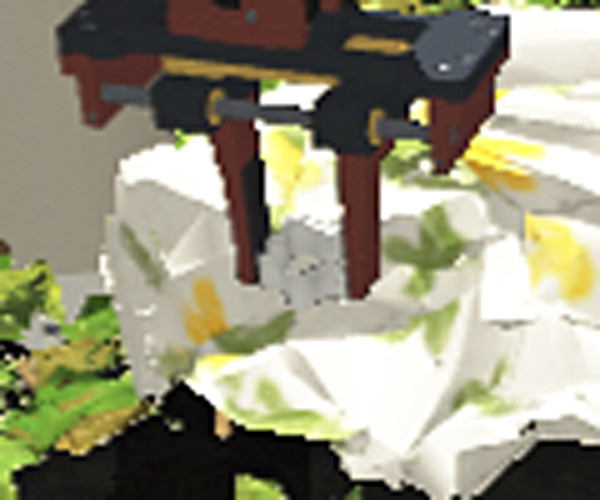

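```bash
python3 jog.py '[15, 11.4, 0, 0, 0, 0, 31, 22.8, 0, 0, 0, 0, 31, 22.8, 0, 0, 0, 0, 31, 22.8, 0, 0, 0, 0, 31, 22.8, 0, 0, 0, 0]'
python3 jog.py '[31, 22.8, 0, 0, 0, 0, 31, 22.8, 0, 0, 0, 0, 31, 22.8, 0, 0, 0, 0, 31, 22.8, 0, 0, 0, 0, 31, 22.8, 0, 0, 0, 0]' >/dev/null
python3 jog.py '[31, 22.8, 0, 0, 0, 0, 31, 22.8, 0, 0, 0, 0, 31, 22.8, 0, 0, 0, 0, 31, 22.8, 0, 0, 0, 0, 31, 22.8, 0, 0, 0, 0]' 
python3 jog.py '[15, 11.4, 0, 0, 0, 0, 0, 0, 0, 0, 0, 0, 0, 0, 0, 0, 0, 0, 0, 0, 0, 0, 0, 0, 0, 0, 0, 0, 0, 0]'
```

```text
t: 19.22
ee_pos: [473.4, -3.9, 233.7]
orientation: [-1.684, -2.648, 0.003]
ft_force: [2.1, -0.7, -0.3]
width: 42.3
grasp_force: 30.0
t: 20.05
ee_pos: [548.2, 373.3, 232.7]
orientation: [-1.683, -2.651, 0.006]
ft_force: [0.5, 0.7, -0.9]
width: 42.3
grasp_force: 30.0
t: 20.47
ee_pos: [552.8, 388.8, 234.6]
orientation: [-1.685, -2.65, 0.004]
ft_force: [-0.5, 0.1, -0.7]
width: 42.1
grasp_force: 30.0
```

```bash
python3 jog.py '[0, 0, 30, 0, 0, 0, 0, 0, 36, 0, 0, 0, 0, 0, 36, 0, 0, 0, 0, 0, 36, 0, 0, 0, 0, 0, 0, 0, 0, 0]'
python3 jog.py '[0, 0, 30, 0, 0, 0, 0, 0, 25, 0, 0, 0, 0, 0, 10, 0, 0, 0, 0, 0, 0, 0, 0, 0, 0, 0, 0, 0, 0, 0]'
python3 jog.py '[0, 0, 2, 0, 0, 0, 0, 0, 2, 0, 0, 0, 0, 0, 2, 0, 0, 0, 0, 0, 0, 0, 0, 0, 0, 0, 0, 0, 0, 0]'
```

```text
t: 20.88
ee_pos: [549.3, 386.2, 90.6]
orientation: [-1.684, -2.647, 0.018]
ft_force: [-0.6, -1.6, -0.7]
width: 41.7
grasp_force: 30.0
t: 21.3
ee_pos: [554.0, 390.3, 34.1]
orientation: [1.685, 2.651, 0.001]
ft_force: [0.2, 0.6, 0.5]
width: 42.3
grasp_force: 30.0
t: 21.72
ee_pos: [553.4, 390.5, 27.1]
orientation: [1.684, 2.652, 0.001]
ft_force: [0.3, 0.6, 0.4]
width: 42.1
grasp_force: 30.0
```

```bash
python3 jog.py '[0, 0, 1, 0, 0, 0, 0, 0, 0, 0, 0, 0, 0, 0, 0, 0, 0, 0]'
python3 jog.py '[0, 0, 0, 0, 0, 0, 0, 0, 0, 0, 0, 0, 0, 0, 0, 0, 0, 0, 0, 0, 0, 0, 0, 0, 0, 0, 0, 0, 0, 0]' 58
python3 jog.py '[0, 0, -15, 0, 0, 0, 0, 0, -30, 0, 0, 0, 0, 0, -40, 0, 0, 0, 0, 0, -40, 0, 0, 0, 0, 0, 0, 0, 0, 0]'
python3 jog.py '[0, 0, -35, 0, 0, 0, 0, 0, -35, 0, 0, 0, 0, 0, -35, 0, 0, 0, 0, 0, 0, 0, 0, 0, 0, 0, 0, 0, 0, 0]' 70
python3 - <<'E'
from h import *
np.set_printoptions(precision=1,suppress=True)
print(probe_bus.get_obs()["ee_pos"]);T=eyes.get_image("side");crop(T,330,130,420,190,8,"pics/j.png")
E
```

```text
t: 21.97
ee_pos: [553.4, 390.5, 25.7]
orientation: [1.684, 2.652, 0.0]
ft_force: [0.2, -0.4, 0.3]
width: 42.4
grasp_force: 30.0
t: 22.38
ee_pos: [553.3, 390.4, 25.7]
orientation: [1.684, 2.652, 0.0]
ft_force: [0.4, -0.5, 0.3]
width: 57.9
grasp_force: 0.0
t: 22.8
ee_pos: [557.4, 393.2, 160.4]
orientation: [1.682, 2.647, 0.02]
ft_force: [0.9, 1.5, -0.0]
width: 58.0
grasp_force: 0.0
t: 23.22
ee_pos: [554.5, 391.2, 259.6]
orientation: [1.683, 2.65, 0.009]
ft_force: [-0.1, -1.0, -0.2]
width: 69.9
grasp_force: 0.0
[554.5 391.2 259.6]
```

View pics/j.png

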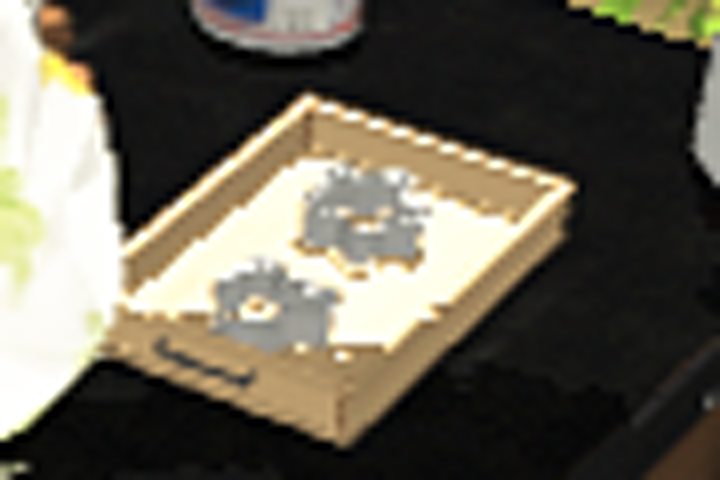

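```bash
python3 jog.py '[0, 0, 0, 0, 0, 0.11, 0, 0, 0, 0, 0, 0.11, 0, 0, 0, 0, 0, 0.11, 0, 0, 0, 0, 0, 0.11, 0, 0, 0, 0, 0, 0]' 60
python3 jog.py '[-5, -36.7, 0, 0, 0, 0, -5, -36.7, 0, 0, 0, 0, -5, -36.7, 0, 0, 0, 0, -5, -36.7, 0, 0, 0, 0, 0, 0, 0, 0, 0, 0]'
python3 jog.py '[0, 0, 30, 0, 0, 0, 0, 0, 30, 0, 0, 0, 0, 0, 30, 0, 0, 0, 0, 0, 0, 0, 0, 0, 0, 0, 0, 0, 0, 0]'
```

```text
t: 23.68
ee_pos: [552.4, 389.8, 253.8]
orientation: [-2.226, -2.216, 0.005]
ft_force: [-1.0, -0.3, -0.6]
width: 60.0
grasp_force: 0.0
t: 24.1
ee_pos: [400.0, 368.2, 253.9]
orientation: [-2.215, -2.226, 0.011]
ft_force: [-0.3, -0.2, -0.5]
width: 59.9
grasp_force: 0.0
t: 24.52
ee_pos: [405.8, 369.8, 164.2]
orientation: [-2.22, -2.222, 0.007]
ft_force: [0.7, 1.2, 0.3]
width: 59.9
grasp_force: 0.0
```

```bash
python3 jog.py '[0, 0, 28, 0, 0, 0, 0, 0, 28, 0, 0, 0, 0, 0, 28, 0, 0, 0, 0, 0, 0, 0, 0, 0, 0, 0, 0, 0, 0, 0]'
python3 jog.py '[0, 0, 10, 0, 0, 0, 0, 0, 10, 0, 0, 0, 0, 0, 10, 0, 0, 0, 0, 0, 0, 0, 0, 0, 0, 0, 0, 0, 0, 0]'
python3 jog.py '[0, 0, 0, 0, 0, 0, 0, 0, 0, 0, 0, 0, 0, 0, 0, 0, 0, 0, 0, 0, 0, 0, 0, 0, 0, 0, 0, 0, 0, 0]' 20
python3 jog.py '[0, 0, 0, 0, 0, 0, 0, 0, 0, 0, 0, 0, 0, 0, 0, 0, 0, 0, 0, 0, 0, 0, 0, 0, 0, 0, 0, 0, 0, 0]'
```

```text
t: 24.93
ee_pos: [406.9, 370.7, 82.3]
orientation: [-2.222, -2.221, 0.001]
ft_force: [0.5, -0.1, 0.3]
width: 59.8
grasp_force: 0.0
t: 25.35
ee_pos: [406.3, 370.4, 51.4]
orientation: [-2.222, -2.22, 0.001]
ft_force: [0.7, -0.0, 0.6]
width: 60.0
grasp_force: 0.0
t: 25.77
ee_pos: [406.6, 370.7, 51.9]
orientation: [2.222, 2.22, 0.001]
ft_force: [-0.2, -0.1, -0.0]
width: 30.5
grasp_force: 0.0
t: 26.18
ee_pos: [406.6, 370.7, 51.8]
orientation: [2.222, 2.22, 0.0]
ft_force: [-0.0, -0.6, 3.0]
width: 25.4
grasp_force: 30.0
```

```bash
python3 jog.py '[0, 0, -15, 0, 0, 0, 0, 0, -35, 0, 0, 0, 0, 0, -40, 0, 0, 0, 0, 0, -40, 0, 0, 0, 0, 0, 0, 0, 0, 0]'
python3 jog.py '[0, 0, -35, 0, 0, 0, 0, 0, -20, 0, 0, 0, 0, 0, 0, 0, 0, 0, -18.2, 4.7, 0, 0, 0, 0, -36.4, 9.36, 0, 0, 0, 0]'
python3 jog.py '[-36.4, 9.36, 0, 0, 0, 0, -36.4, 9.36, 0, 0, 0, 0, -36.4, 9.36, 0, 0, 0, 0, -36.4, 9.36, 0, 0, 0, 0, -36.4, 9.36, 0, 0, 0, 0]'
python3 jog.py '[-36.4, 9.36, 0, 0, 0, 0, -36.4, 9.36, 0, 0, 0, 0, -36.4, 9.36, 0, 0, 0, 0, -36.4, 9.36, 0, 0, 0, 0, -36.4, 9.36, 0, 0, 0, 0]' >/dev/null
python3 jog.py '[-36.4, 9.36, 0, 0, 0, 0, -36.4, 9.36, 0, 0, 0, 0, -36.4, 9.36, 0, 0, 0, 0, -36.4, 9.36, 0, 0, 0, 0, -36.4, 9.36, 0, 0, 0, 0]' >/dev/null
python3 jog.py '[-36.4, 9.36, 0, 0, 0, 0, -18.2, 4.7, 0, 0, 0, 0, 0, 0, 0, 0, 0, 0, 0, 0, 0, 0, 0, 0, 0, 0, 0, 0, 0, 0]'
python3 - <<'E'
from h import *
T=eyes.get_image("side");crop(T,130,150,330,300,4,"pics/k.png")
E
```

```text
t: 26.6
ee_pos: [409.5, 373.3, 188.6]
orientation: [2.222, 2.22, 0.018]
ft_force: [1.1, 1.6, -0.6]
width: 25.7
grasp_force: 30.0
t: 27.02
ee_pos: [420.1, 317.6, 235.9]
orientation: [-2.218, -2.224, -0.002]
ft_force: [0.5, -0.5, -1.6]
width: 26.0
grasp_force: 30.0
t: 27.43
ee_pos: [466.4, 132.0, 235.2]
orientation: [-2.221, -2.22, 0.003]
ft_force: [0.3, 0.4, -1.2]
width: 25.9
grasp_force: 30.0
t: 28.68
ee_pos: [573.4, -283.8, 235.1]
orientation: [-2.221, -2.218, 0.001]
ft_force: [0.5, 0.1, -1.5]
width: 25.5
grasp_force: 30.0
```

View pics/k.png

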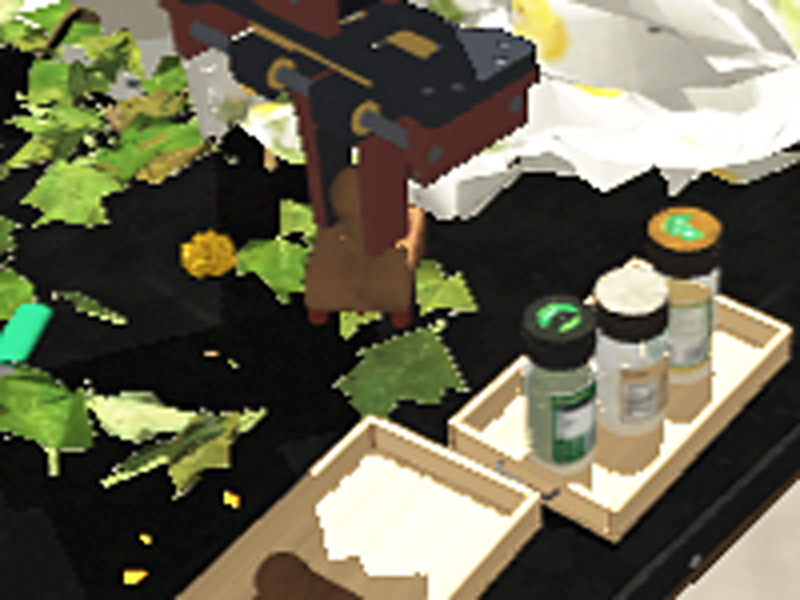

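```bash
python3 jog.py '[0, 0, 30, 0, 0, 0, 0, 0, 36, 0, 0, 0, 0, 0, 36, 0, 0, 0, 0, 0, 30, 0, 0, 0, 0, 0, 0, 0, 0, 0]'
python3 jog.py '[0, 0, 20, 0, 0, 0, 0, 0, 15, 0, 0, 0, 0, 0, 6, 0, 0, 0, 0, 0, 0, 0, 0, 0, 0, 0, 0, 0, 0, 0]'
python3 jog.py '[0, 0, 2, 0, 0, 0, 0, 0, 2, 0, 0, 0, 0, 0, 1, 0, 0, 0, 0, 0, 0, 0, 0, 0, 0, 0, 0, 0, 0, 0]'
```

```text
t: 29.15
ee_pos: [570.4, -281.3, 98.7]
orientation: [-2.213, -2.215, 0.005]
ft_force: [-1.4, 0.2, -1.5]
width: 25.6
grasp_force: 30.0
t: 29.57
ee_pos: [575.0, -284.5, 65.0]
orientation: [2.221, 2.22, 0.001]
ft_force: [0.4, 0.3, 0.0]
width: 25.8
grasp_force: 30.0
t: 29.98
ee_pos: [574.4, -284.8, 58.9]
orientation: [2.223, 2.22, 0.0]
ft_force: [0.1, 0.2, -1.4]
width: 25.9
grasp_force: 30.0
```

cmd z is 58.7; creep down to contact.

```bash
python3 jog.py '[0, 0, 1, 0, 0, 0, 0, 0, 0.5, 0, 0, 0, 0, 0, 0, 0, 0, 0, 0, 0, 0, 0, 0, 0]'
python3 jog.py '[0, 0, 0.7, 0, 0, 0, 0, 0, 0, 0, 0, 0, 0, 0, 0, 0, 0, 0, 0, 0, 0, 0, 0, 0]'
python3 jog.py '[0, 0, 0.7, 0, 0, 0, 0, 0, 0, 0, 0, 0, 0, 0, 0, 0, 0, 0, 0, 0, 0, 0, 0, 0]'
```

```text
t: 30.32
ee_pos: [574.3, -284.8, 57.1]
orientation: [-2.223, -2.22, 0.0]
ft_force: [-1.0, 0.2, -0.7]
width: 26.1
grasp_force: 30.0
t: 30.65
ee_pos: [574.4, -284.8, 56.9]
orientation: [2.222, 2.22, 0.0]
ft_force: [-2.7, 0.7, 5.2]
width: 25.9
grasp_force: 30.0
t: 30.98
ee_pos: [574.4, -284.9, 56.8]
orientation: [2.222, 2.22, 0.0]
ft_force: [-3.6, 1.6, 11.3]
width: 25.8
grasp_force: 30.0
```

```bash
python3 jog.py '[0, 0, 0, 0, 0, 0, 0, 0, 0, 0, 0, 0, 0, 0, 0, 0, 0, 0, 0, 0, 0, 0, 0, 0, 0, 0, 0, 0, 0, 0]' 50
python3 jog.py '[0, 0, -15, 0, 0, 0, 0, 0, -30, 0, 0, 0, 0, 0, -40, 0, 0, 0, 0, 0, -40, 0, 0, 0, 0, 0, 0, 0, 0, 0]'
python3 jog.py '[0, 0, -40, 0, 0, 0, 0, -30, -20, 0, 0, 0, -20, -35, 0, 0, 0, 0, -20, -35, 0, 0, 0, 0, -20, -35, 0, 0, 0, 0]'
python3 jog.py '[-20, -25, 0, 0, 0, 0, -20, -20, 0, 0, 0, 0, -20, 0, 0, 0, 0, 0, -20, 0, 0, 0, 0, 0, 0, 0, 0, 0, 0, 0]'
python3 - <<'E'
from h import *
S=eyes.get_image("side");T=eyes.get_image("top")
crop(S,130,170,330,340,3.5,"pics/l.png");crop(T,60,120,460,280,2,"pics/m.png")
E
```

```text
t: 31.4
ee_pos: [574.3, -284.7, 55.5]
orientation: [-2.222, -2.22, 0.0]
ft_force: [0.9, -0.1, -0.5]
width: 49.7
grasp_force: 0.0
t: 31.82
ee_pos: [578.6, -286.9, 190.1]
orientation: [2.213, 2.211, 0.006]
ft_force: [0.9, -0.1, 0.2]
width: 49.9
grasp_force: 0.0
t: 32.23
ee_pos: [438.3, -344.9, 242.4]
orientation: [2.219, 2.22, 0.0]
ft_force: [0.3, -1.0, 0.4]
width: 49.8
grasp_force: 0.0
t: 32.65
ee_pos: [394.0, -427.8, 242.1]
orientation: [2.223, 2.215, -0.001]
ft_force: [-0.5, 0.1, -0.4]
width: 49.9
grasp_force: 0.0
```

View pics/l.png

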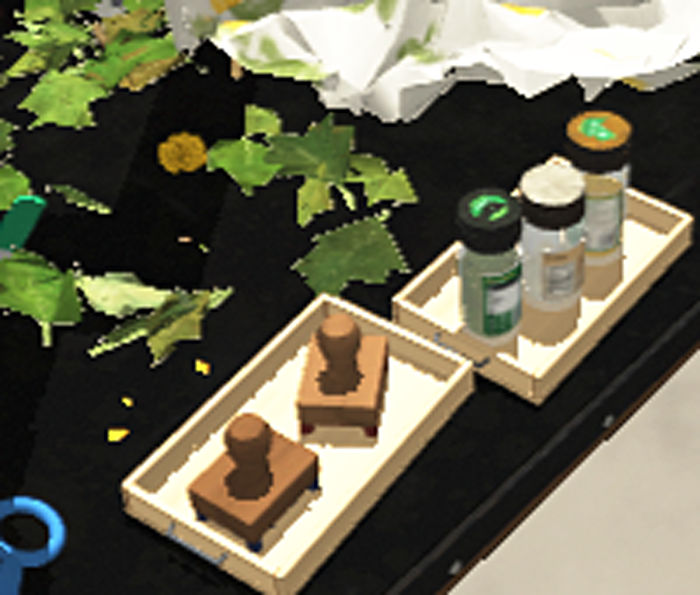

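View pics/m.png

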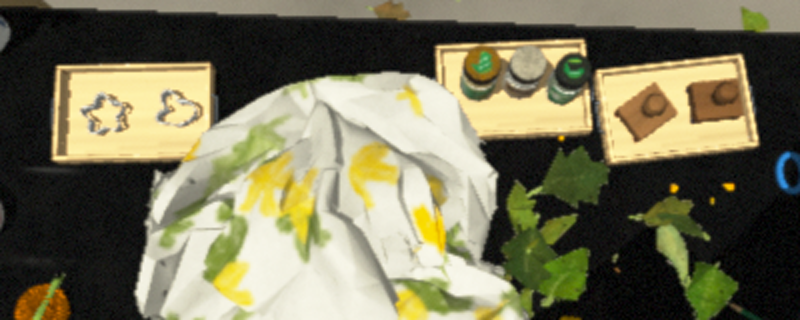

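Both pictures show every item in its own tray: both blocks, all three jars upright and both cutters flat, each standing clear of its neighbours.

```bash
python3 -c "
from workcell import ctrl, eyes, probe_bus, job
print(job.close_job())"
```

```text
the job is handed in; nothing more can be done
None
```

The printing block, both spice jars and the star cutter are each in the tray of their kind, with nothing in the trays knocked over; I handed the job in at about 33 s, and no verdict was returned.

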